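# Offer up the electrode holder on the titration stirrer and hold it for clamping

### The arm

A 7-joint arm with a two-finger parallel gripper is mounted at the origin on the work surface. World frame = base frame: x ahead of the robot, y to its left, z up, the work surface at z = 0. Lengths are in m, angles in rad, forces in N, time in s.
With the tool pointing down it reaches from about 0.35 to 0.9 m from the base axis. Payload 19.9 kg.
Tool frame: the origin (TCP) lies between the finger pads; the fingertips stand 19 mm ahead of it and the grasp point (between the pads) is the TCP; z points along the fingers, y is the line along which they close (so a half turn about z gives the same grasp; the last joint's range is limited). The gripper opens to 94 mm and grips with 3 to 60 N. Pads are 16 mm wide; open, the fingers measure 119 mm over their backs; the gripper's body (75 mm by 177 mm) begins 78 mm behind the grasp point.
Start: joints at [-1.155, 0.417, -0.01, 1.614, 0.005, 1.111, -0.053], TCP at [0.276, 0.561, 0.224] pointing down, gripper open.
Joint ranges: [-2.81, 2.81], [-0.39, 2.02], [-1.27, 1.25], [0.06, 2.57], [-1.19, 4.33], [0.19, 2], [-2.82, 2.82]. Speed limits (rad/s): [1.89, 1.89, 2.39, 2.39, 3.01, 3.01, 3.01].

### API

Orientations are given as a 3x3 rotation matrix whose columns are the frame's x, y, z axes.
In Python, from rig import robot gives the robot as it stands. Calls block until the motion is done:
- robot.move_ptp(position, orientation): joint-space move of the TCP to a pose.
- robot.move_linear(position, velocity=0.15, frame=None, threshold=None): straight line of the TCP; frame=None keeps the orientation; velocity is the mean speed in m/s. With threshold (N) it stops when the force on the tool has changed by that much, and returns True; else False.
- robot.goto_joints(angles): joint-space move.
- robot.gripper_to(opening): finger opening in m; the grip force is fixed at half the most; returns when the fingers have stopped.
- robot.pause(seconds).
- robot.ik(position, orientation): joint angles nearest the present ones, or None.
- robot.get_state(): the state.
- robot.grab_frame(name): name is "scene" or "top"; returns the picture (384x512x3 uint8, red, green, blue); there is no depth.
- robot.camera_info(name): a dict with "fx", "fy", "cx", "cy" (pixels), "dist" ([k1, k2, p1, p2, k3] as OpenCV has them; the pictures are not rectified), "rvec" (rotation vector, rad) and "tvec" (3), from world to camera coordinates, as OpenCV has them. Camera axes: x right, y down, z forward; pixel columns grow to the right and rows downward; lengths in m; the calibration is good to about 2 mm. A picture is of the moment at which its call begins. camera_info takes no time and is no camera call.
A pose or a line that the arm cannot do raises robot.PlanningError and nothing moves.
- robot.sign_off(): hands the job in; it is judged then, once.
The state is a dict: "time": time; "qpos": joint angles; "joint_vel": joint speeds; "effort": joint torques, N m; "ee_pos": TCP position; "tool_rot": TCP orientation; "force": force on the tool from outside, world axes, zero at the start; "moment": the same for the moment, N m; "opening": finger opening in m; "grasp_force": force on a finger pad.
Only numpy, scipy, OpenCV 4.12 (cv2) and the standard library are available. Lean on these libraries where they do the work, as an engineer would, in place of code of your own. Each camera call takes 0.05 s, during which the arm holds its last target. There are 200 camera calls.

### The job

Fit the loose electrode holder to the titration stirrer: grip its bar at the balance point, lift it level, and keeping it level thread its clamp eye down over the stirrer's post, with the blue electrode block coming over the beaker. Finish still holding it there, level and still, with the eye on the post and the block centred over the beaker about 20 mm above the rim, its weight in the gripper and not resting on or leaning against the post, so that a colleague can tighten the clamp screw. Leave the beaker and everything else on the bench where it stands.

Things in the scene. Friction and masses are not known exactly. Their poses are not given: they have to be found in the camera images.
- holder_balance (a point): balance point of the loose cast-aluminium electrode holder (a long arm, about 0.3 kg, flat on the bench): middle of its bar, 18 mm above the holder's underside, above the centre of mass. x along the bar to the clamp eye, z up. Bar 12 mm wide, from 10 to 26 mm above the underside. From here along x: eye axis +92, eye wall from +74, knob's end +133, block from -30 to -86, block centre -58 mm
- holder_eye (a point): middle of the holder's clamp-eye bore, 17 mm above the holder's underside; axes as holder_balance. Bore 18 mm, outside 36 mm, 34 mm tall, open above and below, its foot flush with the holder's underside; a small black screw knob sticks out on the side away from the block
- holder_head (a point): centre of the underside of the holder's blue electrode block, 150 mm from the eye's axis; axes as holder_balance. Block 56 mm (x) by 58 mm (y), 26 mm tall, with three holes; its underside and the eye's are in one plane
- post_tip (a point): centre of the top of the fixed stirrer's upright steel post, 12 mm in diameter, tapered over its last 4 mm, 210 mm above the bench. x runs level from the plate to the post, z up. The white stirrer housing is 260 mm (x) by 160 mm (y), 58 mm high, its front with the knobs at -x; a dark nut, 32 mm wide, surrounds the post's foot up to 68 mm above the bench
- plate_centre (a point): centre of the top of the stirrer's round white plate (132 mm in diameter), 64 mm above the bench, 150 mm from the post's axis; same axes as post_tip
- beaker_rim (a point): centre of the mouth of the empty glass beaker (54 mm in diameter, 62 mm tall, loose, about 60 g) that stands in the middle of the plate; the rim is 126 mm above the bench
- tipbox_green_centre (a point): middle of a green pipette-tip box, 122 by 83 by 58 mm, to be left alone
- tipbox_blue_centre (a point): middle of a blue pipette-tip box, 122 by 83 by 58 mm, to be left alone
- waste_pot_centre (a point): middle of an open orange waste pot, 104 mm in diameter, 107 mm tall, to be left alone
- amber_bottle_centre (a point): middle of an amber reagent bottle with a black cap, 77 mm in diameter, 152 mm tall, to be left alone
- media_jar_centre (a point): middle of a small glass jar with an orange cap, 54 mm in diameter, 90 mm tall, to be left alone
Not all that is in view belongs to the job. What is shaped like the part that bears beaker_rim but green is not meant.

How it is judged:
On the way, in this order (a step that is already met when the one before it is completed fails the run):
1. the holder is lifted clear of the bench, level, gripped at its balance point (contact force between holder and the fingers above 2 N and horizontal distance between the grasp point and holder_balance below 0.03 m and angle between holder_balance's own z axis and vertical below 0.1 rad and height (world z) of holder_head above 0.04 m and height (world z) of holder_eye above 0.057 m), for 0.3 s.
2. the clamp eye is threaded over the post's tip, the holder level and gripped at its balance point (contact force between holder and the fingers above 2 N and horizontal distance between the grasp point and holder_balance below 0.03 m and angle between holder_balance's own z axis and vertical below 0.1 rad and horizontal distance between holder_eye and post_tip below 0.005 m and z of holder_eye in the frame of post_tip below -0.004 m), for 0.1 s.
At the end, for the whole second after the job is handed in: held within 30 mm of its balance point, still and level within 0.10 rad; eye on the post (within 5 mm, middle 12 mm or more below the tip); block within 18 mm of the beaker axis, 8 to 36 mm above its rim; under 2 N on the stirrer and post; beaker untouched, on mid-plate (contact force between holder and the fingers above 2 N and horizontal distance between the grasp point and holder_balance below 0.03 m and angle between holder_balance's own z axis and vertical below 0.1 rad and horizontal distance between holder_eye and post_tip below 0.005 m and z of holder_eye in the frame of post_tip below -0.012 m and horizontal distance between holder_head and beaker_rim below 0.018 m and z of holder_head in the frame of beaker_rim between 0.008 and 0.036 m and contact force between holder and stirrer below 2 N and contact force between holder and beaker below 0.1 N and linear speed of holder below 0.02 m/s and angular speed of holder below 0.15 rad/s and horizontal distance between beaker_rim and plate_centre below 0.02 m); the arm keeps its last pose, push and grip.
It fails at once if the holder is tipped by more than 0.35 rad (angle between holder_balance's own z axis and vertical above 0.35 rad).
It fails at once if the beaker is shifted by more than 15 mm or knocked over (distance of beaker_rim from where it was at the start of the episode above 0.015 m or angle between beaker_rim's own z axis and vertical above 0.3 rad).
It fails at once if another thing on the bench is moved by more than 20 mm (distance of any of tipbox_green_centre, tipbox_blue_centre, waste_pot_centre, amber_bottle_centre, media_jar_centre from where it was at the start of the episode above 0.02 m).
It also fails if it takes over 53 s, if anything falls off the work surface, if the arm or the gripper's body presses on something with over 40 N, if the wrist force passes 120 N, or if a joint passes its speed limit or range.

## Working session

There is one attempt and no reset: what is moved stays moved. The work goes in short steps, each a Python script; the robot and the scene stay as the last script left them, time stands still between calls to the robot, and variables do not carry over. Pictures are saved under pics/ and viewed, at most 10 in all, crops included, and the job is handed in when it is done.

```bash
ls; mkdir -p pics; python3 - <<'E'
from rig import robot
import cv2,numpy as np
for n in("scene","top"):
    f=robot.grab_frame(n); np.save(f"pics/{n}0.npy",f); cv2.imwrite(f"pics/{n}0.png",cv2.resize(f[:,:,::-1],(800,600),interpolation=cv2.INTER_CUBIC))
    i=robot.camera_info(n);print(n,{k:np.round(v,4).tolist() for k,v in i.items()})
    R=cv2.Rodrigues(np.array(i['rvec']))[0];print(-R.T@np.array(i['tvec']).ravel())
print(robot.get_state())
E
```

```text
pics
scene {'fx': 364.9928, 'fy': 364.9928, 'cx': 257.136, 'cy': 193.1617, 'dist': [-0.0587, 0.0, 0.0, 0.0, 0.0], 'rvec': [1.7992, 1.8246, -0.6679], 'tvec': [-0.0148, -0.3451, 1.6737]}
[1.34813831 0.02732173 1.04992053]
top {'fx': 379.1176, 'fy': 379.1176, 'cx': 254.8137, 'cy': 192.4789, 'dist': [-0.0655, 0.0, 0.0, 0.0, 0.0], 'rvec': [2.1652, -2.1951, 0.14], 'tvec': [-0.0086, 0.5703, 1.4337]}
[0.41963476 0.02138797 1.48461877]
{'time': 0.1, 'qpos': array([-1.15548613,  0.41790263, -0.0103058 ,  1.61409627,  0.00471364,
        1.11069466, -0.0529644 ]), 'joint_vel': array([-1.31685677e-03, -9.91254308e-04, -2.71360675e-04, -1.96544546e-03,
       -4.03544476e-04, -8.13891513e-05, -2.33580647e-04]), 'effort': array([ 1.67065496e-03, -8.52570891e+01,  6.40094150e-01, -4.26695824e+01,
       -4.89515159e-02,  1.63395266e-02,  4.69479892e-05]), 'ee_pos': array([0.27555326, 0.56063196, 0.22390254]), 'tool_rot': array([[-8.97487060e-01,  4.41040619e-01, -3.87516712e-04],
       [ 4.41040779e-01,  8.97486502e-01, -1.00546906e-03],
       [-9.56616799e-05, -1.07330615e-03, -9.99999419e-01]]), 'force': array([ 0.10751238,  0.08171165, -0.04224698]), 'moment': array([ 0.0158547 ,  0.07004955, -0.02594177]), 'grasp_force': 0.0, 'opening': 0.09371527287338577}
```

View pics/scene0.png

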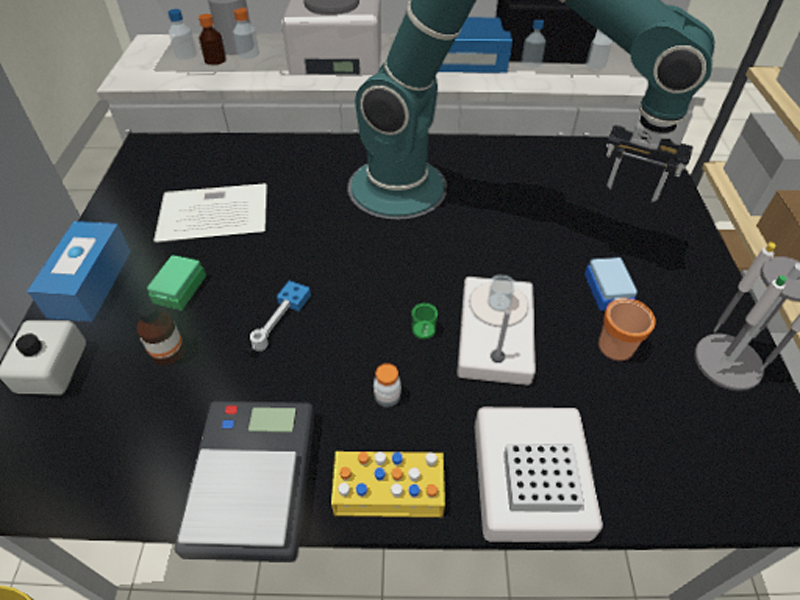

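View pics/top0.png

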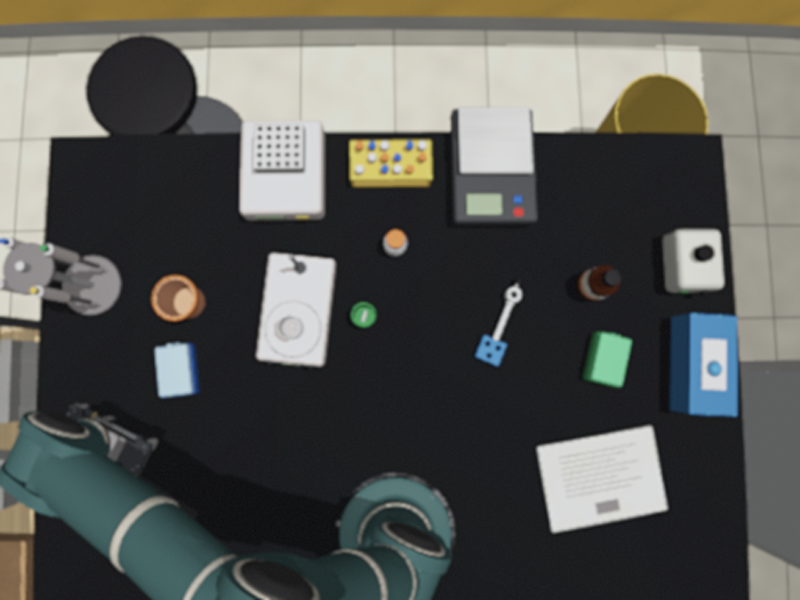

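Scene (view pixels): holder at (280,315) with block at (294,294) and eye at (259,340); stirrer at (497,330) with post foot (498,355) and tip about (507,312). In the top view: block (491,349), eye (514,294), post tip about (283,263), plate (291,328).
Beaker candidates: clear glass on the plate, scene (502,290), and green one, scene (424,320), which is the decoy. I choose the clear one. There is only one holder. Next, close crops.

```bash
cat >h.py <<'E'
from rig import robot
import cv2,numpy as np
def cam(n):
    i=robot.camera_info(n);K=np.array([[i['fx'],0,i['cx']],[0,i['fy'],i['cy']],[0,0,1.]])
    return K,np.array(i['dist']),np.array(i['rvec'],float),np.array(i['tvec'],float).ravel()
def ray(n,p):
    K,d,r,t=cam(n);R=cv2.Rodrigues(r)[0]
    u=cv2.undistortPoints(np.array([[p]],float),K,d)[0,0]
    return -R.T@t, R.T@np.array([*u,1.])
def onz(n,p,z):
    c,v=ray(n,p);return c+v*(z-c[2])/v[2]
def proj(n,P):
    K,d,r,t=cam(n);return cv2.projectPoints(np.atleast_2d(np.array(P,float)),r,t,K,d)[0][:,0]
def tri(a,b): # scene px, top px
    (c1,v1),(c2,v2)=ray("scene",a),ray("top",b)
    s=np.linalg.lstsq(np.c_[v1,-v2],c2-c1,rcond=None)[0]
    p,q=c1+v1*s[0],c2+v2*s[1];return (p+q)/2,np.linalg.norm(p-q)
E
python3 - <<'E'
from h import *
S=np.load("pics/scene0.npy");T=np.load("pics/top0.npy")
def crop(I,x,y,w,h,k): return cv2.resize(I[y:y+h,x:x+w,::-1],(w*k,h*k),interpolation=cv2.INTER_NEAREST)
a=crop(T,160,155,60,85,6)            # stirrer top 360x510
b=crop(S,285,170,70,85,6)            # stirrer scene 420x510
cv2.imwrite("pics/st.png",np.hstack([a,b]))
a=crop(T,295,170,50,70,7);b=crop(S,150,170,55,70,7)
cv2.imwrite("pics/ho.png",np.hstack([a,b]))
for n,I in(("top",T),("scene",S)):
    h=cv2.cvtColor(I,cv2.COLOR_RGB2HSV);m=cv2.inRange(h,(95,100,60),(125,255,255))
    N,l,s,c=cv2.connectedComponentsWithStats(m)
    for k in range(1,N):
        if 60<s[k,4]<600:print(n,"blue",s[k],c[k],onz(n,c[k],.022).round(4))
E
```

```text
top blue [304 213  21  22 299] [313.8729097 224.0735786] [ 0.4451 -0.2433  0.022 ]
top blue [120 219   8  34 139] [123.86330935 235.34532374] [0.4118 0.4883 0.022 ]
scene blue [374 169  19  30 183] [381.15300546 184.84153005] [0.4227 0.4923 0.022 ]
scene blue [177 179  22  20 274] [187.94525547 188.23722628] [ 0.4518 -0.239   0.022 ]
```

View pics/st.png

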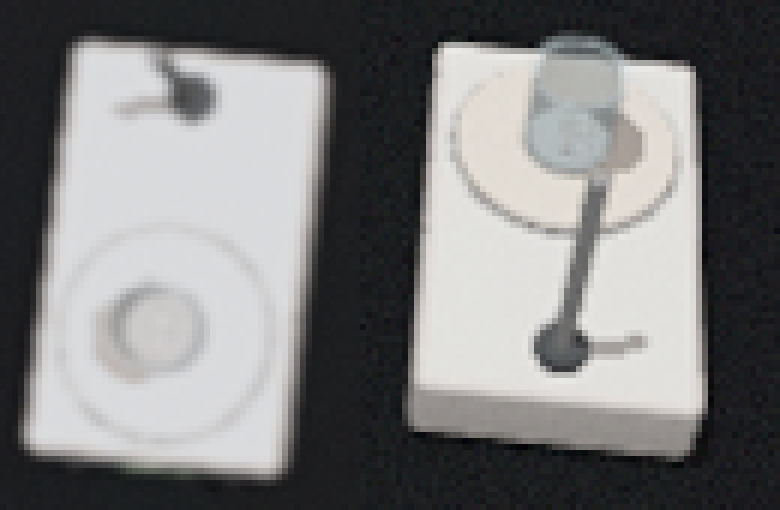

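View pics/ho.png

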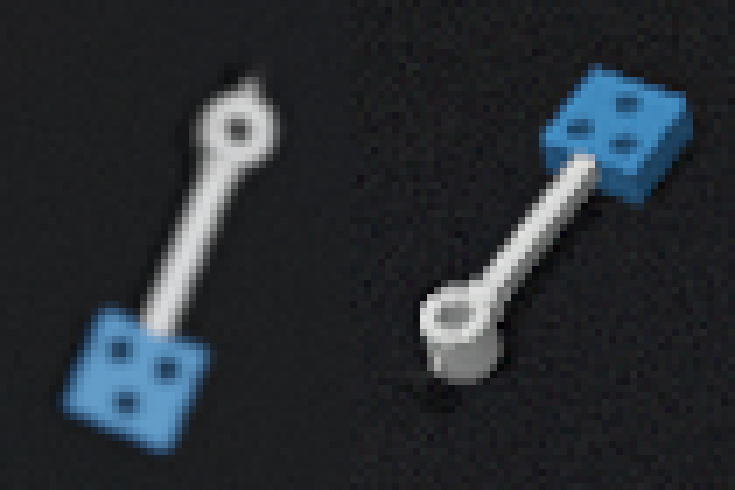

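Stirrer crop: tip at top px ≈(185.7,163.7) and scene px ≈(324.3,198.2), with the clear beaker on the plate. Holder crop: eye ring at top px ≈(328.5,187.6) and scene px ≈(164.5,214.6), with the bar running to the blue block. The choices are confirmed.

```bash
python3 - <<'E'
from h import *
P=lambda n,p,z:print(n,p,onz(n,p,z)[:2].round(4))
print("tip",tri((324.3,198.2),(185.7,163.7)))
P("top",(185.7,163.7),.209);P("scene",(324.3,198.2),.209)
print("nut");P("top",(192,170.7),.066);P("scene",(318.2,227),.064)
print("plate");P("top",(187,209.8),.064);P("scene",(318.7,194.5),.063)
print("beaker foot");P("scene",(285+(567-360)/6-.5,170+140/6-.5),.066)
P("top",(160+160/6-.5,155+326/6-.5),.126)
print("eye",tri((164.5,214.6),(328.5,187.6)));P("top",(328.5,187.6),.034);P("scene",(164.5,214.6),.034)
T=np.load("pics/top0.npy");S=np.load("pics/scene0.npy")
for n,I in(("top",T),("scene",S)):   # housing edges
    m=cv2.inRange(cv2.cvtColor(I,cv2.COLOR_RGB2GRAY),150,255)
    N,l,s,c=cv2.connectedComponentsWithStats(m)
    k=l[200,185] if n=="top" else l[215,305]
    q=cv2.findContours((l==k).astype(np.uint8),0,2)[0][0]
    W=np.array([onz(n,p[0],.058)[:2] for p in q],np.float32)
    print(n,"housing",cv2.minAreaRect(W),cv2.boxPoints(cv2.minAreaRect(W)).round(3).tolist())
    h=cv2.cvtColor(I,cv2.COLOR_RGB2HSV);m=cv2.inRange(h,(95,100,60),(125,255,255))
    N,l,s,c=cv2.connectedComponentsWithStats(m)
    k=l[226,314] if n=="top" else l[188,190]
    q=cv2.findContours((l==k).astype(np.uint8),0,2)[0]
    W=np.array([onz(n,p[0],.026)[:2] for p in q[0]],np.float32);print(n,"block",cv2.minAreaRect(W))
E
```

```text
tip (array([0.65211217, 0.22189897, 0.21394585]), np.float64(0.001124284507010991))
top (185.7, 163.7) [0.653  0.2221]
scene (324.3, 198.2) [0.648  0.2236]
nut
top (192, 170.7) [0.652  0.2207]
scene (318.2, 227) [0.6512 0.2241]
plate
top (187, 209.8) [0.5045 0.2393]
scene (318.7, 194.5) [0.5096 0.2396]
beaker foot
scene (319.0, 192.83333333333334) [0.5044 0.2407]
top (186.16666666666666, 208.83333333333334) [0.5043 0.2328]
eye (array([ 0.58511982, -0.30227456,  0.03327874]), np.float64(0.0010196370201756933))
top (328.5, 187.6) [ 0.5851 -0.3026]
scene (164.5, 214.6) [ 0.5857 -0.3015]
top housing ((0.5511777997016907, 0.23288725316524506), (0.16101032495498657, 0.2609879970550537), 83.33132934570312) [[0.41200000047683716, 0.1679999977350235], [0.6710000038146973, 0.1379999965429306], [0.6899999976158142, 0.2980000078678131], [0.4309999942779541, 0.328000009059906]]
top block ((0.44608086347579956, -0.24309155344963074), (0.07038398087024689, 0.06649528443813324), 65.19346618652344)
scene housing ((0.5589868426322937, 0.2337532937526703), (0.15907782316207886, 0.265931636095047), 83.34193420410156) [[0.4180000126361847, 0.17000000178813934], [0.6819999814033508, 0.13899999856948853], [0.699999988079071, 0.296999990940094], [0.4359999895095825, 0.328000009059906]]
scene block ((0.4566490352153778, -0.239336758852005), (0.07515933364629745, 0.07641272991895676), 67.73809051513672)
```

```bash
cat >>h.py <<'E'
def rot(yaw):  # tool down, tool x along yaw
    c,s=np.cos(yaw),np.sin(yaw);return np.array([[c,s,0],[s,-c,0],[0,0,-1.]])
E
python3 - <<'E'
from h import *
s=robot.get_state();p=s['ee_pos'];y=np.radians(-23.2)
g=np.array([.5005,-.2658])
for k in(0,np.pi):
    print(k,robot.ik([*g,.022],rot(y+k)),robot.ik([.5606,.2326,.2],rot(np.radians(-6.6)+k)))
robot.move_linear([*p[:2],.40],velocity=.2)
best=None
for k in(0,np.pi):
    q=robot.ik([*g,.35],rot(y+k))
    if q is not None:
        d=abs(np.array(q)[6]);best=min(best or (9,0),(d,k))
print(best)
R=rot(y+best[1])
robot.move_ptp([*g,.35],R); s=robot.get_state();print(s['time'],s['ee_pos'],s['qpos'])
robot.move_linear([*g,.10],velocity=.2)
print(robot.move_linear([*g,.0225],velocity=.05,threshold=8))
s=robot.get_state();print(s['time'],s['ee_pos'],s['force'])
cv2.imwrite("pics/g.png",cv2.resize(np.hstack([robot.grab_frame("scene")[150:260,120:240,::-1],robot.grab_frame("top")[150:260,260:380,::-1]]),(800,367)))
E
```

```text
0 [-0.25571715  0.83930976  0.95210291  1.91707862 -0.89923402  0.88576395
 -0.80555347] [-0.91826443  0.47251863  0.6360649   1.70269962 -0.31329811  1.07007986
 -1.8683159 ]
3.141592653589793 [ 0.04765384  0.64501773  0.5010969   1.9080587  -0.46229679  0.70437878
  1.9890013 ] [-0.52765267  0.40935777  0.10878613  1.68907597 -0.04995827  1.04586097
  1.05286461]
(np.float64(1.2492926395994453), 0)
4.1333 [ 0.5009176  -0.2651631   0.34990519] [-0.38236486  0.3541713   1.06557432  1.6189678  -0.31577696  1.35651768
 -1.24911863]
False
7.2333 [ 0.50064232 -0.26582636  0.02271883] [-0.16180832 -0.22316172 -0.16394899]
```

View pics/g.png

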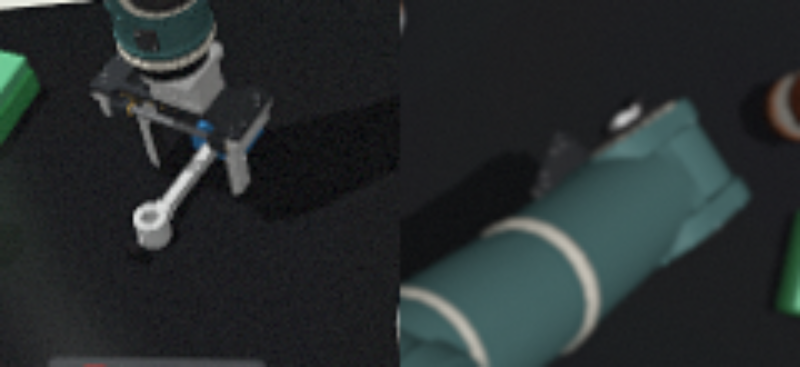

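The fingers straddle the bar between block and eye (eye at crop px (153,222)). I'll close and lift.

```bash
python3 - <<'E'
from h import *
robot.gripper_to(0.0)
s=robot.get_state();print(s['time'],s['opening'],s['grasp_force'],s['ee_pos'],s['force'])
p=s['ee_pos']
robot.move_linear([*p[:2],.12],velocity=.08);robot.pause(.4)
s=robot.get_state();print(s['time'],s['opening'],s['grasp_force'],s['ee_pos'],s['force'],s['moment'])
robot.move_linear([*p[:2],.31],velocity=.15)
y=np.radians(-6.6);e=np.array([np.cos(y),np.sin(y)])
post=np.array([.652,.222]);g=post-.092*e
robot.move_linear([*g,.31],velocity=.15,frame=rot(y));robot.pause(.3)
robot.move_linear([*g,.25],velocity=.1);robot.pause(.3)
s=robot.get_state();print(s['time'],s['ee_pos'],s['force'],s['moment'],s['qpos'],s['tool_rot'].round(4).tolist())
S=robot.grab_frame("scene");T=robot.grab_frame("top");np.save("pics/s1.npy",S);np.save("pics/t1.npy",T)
cv2.imwrite("pics/h.png",np.hstack([cv2.resize(S[140:250,275:375,::-1],(500,550),interpolation=0),cv2.resize(T[140:250,150:210,::-1],(300,550),interpolation=0)]))
E
```

```text
8.5583 0.011716472594831674 29.998027682304382 [ 0.5004719  -0.26586981  0.02251876] [-0.34007067 -0.77604047 -0.65883431]
10.325 0.012085104864419582 29.99744027853012 [ 0.50044626 -0.26588836  0.11994955] [-1.17273824  0.78135969 -2.45180301] [ 0.04710825  0.15999962 -0.00744894]
16.5917 [0.56073228 0.2326433  0.25035256] [-0.19453562  0.28724712 -2.73720147] [ 0.00703403  0.13873369 -0.04159345] [-1.05763302  0.47198427  0.84091898  1.65321251 -0.37459592  1.18541069
 -1.81390796] [[0.9934, -0.1149, 0.0005], [-0.1149, -0.9934, 0.0004], [0.0004, -0.0004, -1.0]]
```

View pics/h.png

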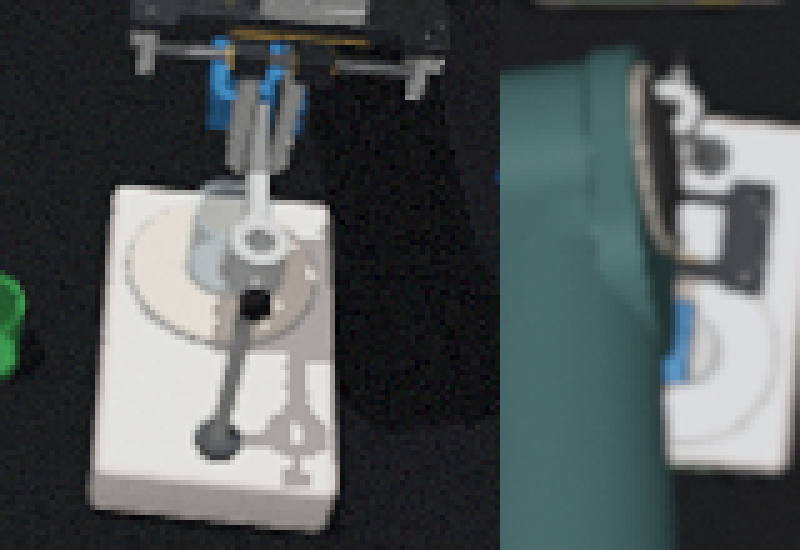

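```bash
python3 - <<'E'
from h import *
S0=np.load("pics/scene0.npy");T0=np.load("pics/top0.npy");S=np.load("pics/s1.npy")
g=cv2.cvtColor(S0,cv2.COLOR_RGB2GRAY).astype(float)
from scipy.optimize import least_squares
obs=[]
for y in range(204,221):
    r=g[y,312:330];w=np.clip(190-r,0,None);w[w<25]=0
    if w.sum()>0: obs.append((np.sum(w*np.arange(312,330))/w.sum(),y))
obs=np.array(obs);print(obs.round(1)[::4].tolist())
def f(p):
    L=proj("scene",[[*p,z] for z in np.linspace(.06,.21,16)])
    return np.interp(obs[:,1],L[::-1,1],L[::-1,0])-obs[:,0]
for x in(.648,.652,.656):
    r=least_squares(lambda q:f([x,q[0]]),[.222]);print(x,r.x,np.abs(r.fun).max())
print("tip proj",proj("scene",[[.652,.222,.21],[.652,.222,.068]]).round(1),proj("top",[[.652,.222,.21],[.652,.222,.068]]).round(1))
gt=cv2.cvtColor(T0,cv2.COLOR_RGB2GRAY);print(gt[158:178,180:200])
print("scene rows near tip");print(g[192:206,316:332].astype(int))
print("eye scene",onz("scene",(326.7,187.3),.2618).round(4)," kin",.5607+.092*.9934,.2326-.092*.1149)
print(cv2.cvtColor(S,cv2.COLOR_RGB2GRAY)[180:196,316:338])
E
```

```text
[[323.3, 204.0], [321.4, 208.0], [321.8, 212.0], [320.9, 216.0], [319.9, 220.0]]
0.648 [0.22472873] 1.0542688740985113
0.652 [0.22360092] 1.0542570841603265
0.656 [0.2224731] 1.0542678461537207
tip proj [[323.9 199. ]
 [317.7 226.5]] [[185.7 163.9]
 [191.6 170.6]]
[[ 30  30  32  33  29  31  30  29  32  30  29  30  31  30  34  30  30  31
   30  31]
 [ 28  29  30  27  31  31  29  30  31  30  32  30  29  30  31  29  31  31
   31  30]
 [ 26  25  25  25  27  27  28  27  29  29  30  28  30  31  29  29  31  30
   30  30]
 [ 57  55  54  52  46  39  36  32  28  26  26  25  25  26  25  25  28  27
   27  29]
 [141 140 140 133 117 100  87  70  58  57  58  55  53  53  46  40  34  32
   29  26]
 [200 200 200 194 174 153 140 122 123 137 143 142 141 135 122 106  92  79
   68  60]
 [218 218 218 212 195 173 156 142 162 189 201 202 201 196 186 175 166 158
  149 144]
 [219 219 220 217 203 177 146 125 151 191 213 219 219 217 214 211 208 206
  204 202]
 [219 219 219 218 211 191 153 112 117 162 195 208 210 211 215 219 219 219
  219 218]
 [218 218 219 219 218 210 187 144 105 116 146 161 164 174 195 212 219 
[... 2680 characters left out ...]
1 135 128 132 190 214 202 187
  168 158 161 161]
 [188 187 186 182 155 174 210 215 195 151 136 137 140 160 200 215 201 206
  189 161 161 161]
 [188 186 181 171 145 147 189 210 216 199 175 176 182 203 216 210 183 157
  159 161 152 157]
 [186 187 182 163 135 122 140 180 202 211 216 218 216 213 205 179 156 156
  162 162 152 155]
 [186 187 180 154 129 126 131 128 146 182 199 202 199 189 155 116 146 161
  161 161 161 151]
 [186 188 171 135 126 130 132 132 129 126 126 122 120 121 122 123 149 165
  163 161 182 164]
 [187 187 173 135 120 129 133 134 135 131 126 128 128 125 123 127 153 163
  163 158 210 198]
 [186 188 177 150 131 129 133 133 130 145 148 132 126 127 119 140 157 163
  162 160 195 206]]
```

```bash
python3 - <<'E'
from h import *
y=np.radians(-6.6);e=np.array([np.cos(y),np.sin(y)])
g=np.array([.6528,.2228])-.092*e
robot.move_linear([*g,.25],velocity=.05);robot.pause(.4)
f0=robot.get_state();print(f0['force'],f0['moment'])
hit=robot.move_linear([*g,.222],velocity=.02,threshold=2.5)
s=robot.get_state();print(hit,s['time'],s['ee_pos'],s['force']-f0['force'],s['moment']-f0['moment'])
if not hit:
    for z in(.212,.200):
        hit=robot.move_linear([*g,z],velocity=.02,threshold=2.5);robot.pause(.2)
        s=robot.get_state();print(hit,s['time'],s['ee_pos'],s['force']-f0['force'],s['moment']-f0['moment'])
        if hit:break
S=robot.grab_frame("scene");np.save("pics/s2.npy",S)
cv2.imwrite("pics/i.png",cv2.resize(S[150:240,280:370,::-1],(600,600),interpolation=0))
E
```

```text
[ 0.44652586  0.28188699 -2.70950619] [-0.02355037  0.13110429 -0.00566303]
False 18.8917 [0.56143996 0.23339726 0.22210028] [-0.58078781 -0.98101332 -1.13587365] [ 0.03460426 -0.0320397   0.04295554]
False 19.7417 [0.5614779  0.23339991 0.21211865] [-0.84290009 -0.19468648 -1.12910762] [-0.03169256 -0.00284264  0.02485055]
False 20.6917 [0.56145872 0.23339516 0.20011191] [-0.39674163 -0.77273671  0.12395018] [ 0.02099348 -0.0115646   0.0186396 ]
```

View pics/i.png

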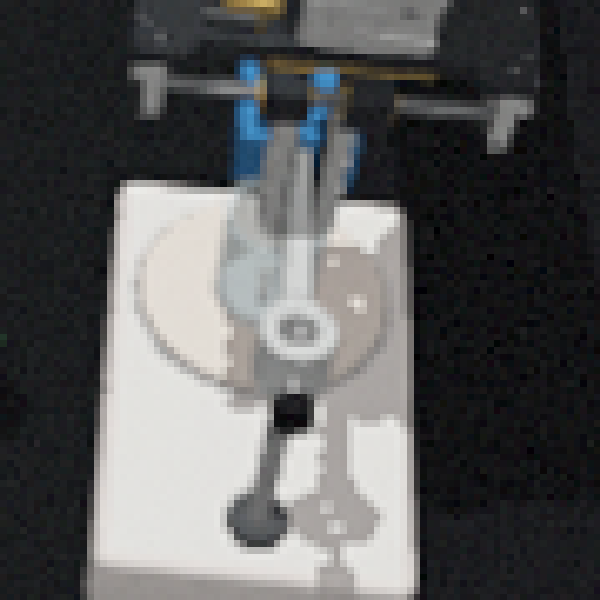

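The eye (px 298,328) is over the post, with the tip visible in the bore and no contact force. I'll lower to the final height with a force guard.

```bash
python3 - <<'E'
from h import *
f0=robot.get_state();p=f0['ee_pos'];g=[.56145,.2334]
for z in(.190,.179,.1685):
    hit=robot.move_linear([*g,z],velocity=.02,threshold=2.5);robot.pause(.3)
    s=robot.get_state();print(hit,s['time'],s['ee_pos'],s['force']-f0['force'],s['moment']-f0['moment'],s['grasp_force'])
    if hit:break
robot.pause(.7);F=[]
for _ in range(8):
    robot.pause(.1);F.append(robot.get_state()['force'])
print(np.mean(F,0),np.std(F,0))
S=robot.grab_frame("scene")
cv2.imwrite("pics/j.png",cv2.resize(S[150:240,280:370,::-1],(600,600),interpolation=0))
E
```

```text
False 21.6917 [0.56148521 0.23341396 0.19008868] [-0.13710879 -1.07490239 -1.10672911] [-0.09285181  0.01186404 -0.00816952] 29.99743491411209
False 22.6917 [0.5614678  0.23341284 0.17906785] [-1.39230779 -0.81006144 -1.44746416] [-4.17531568e-02  2.06783044e-02 -8.47731825e-05] 29.997487664222717
False 23.6667 [0.56147864 0.23341591 0.16856682] [-1.24271463  1.00032644 -1.19359092] [-0.0674406   0.00738131  0.0446871 ] 29.99746084213257
[-0.06137688 -0.13702785 -3.36109902] [0.41263984 0.46298653 0.67868272]
```

View pics/j.png

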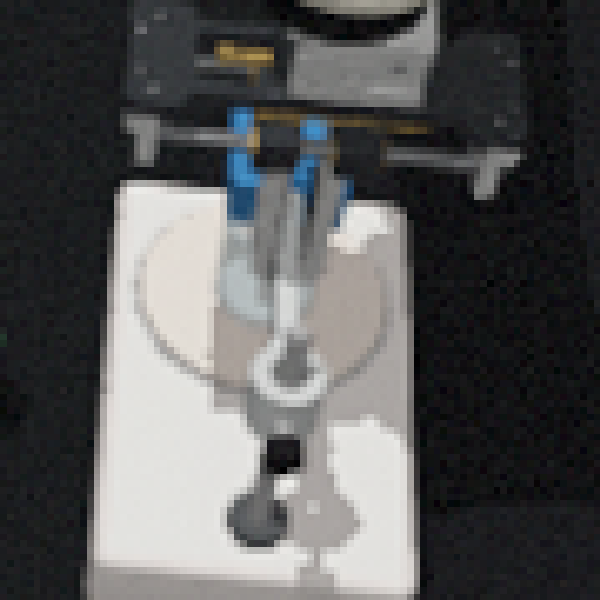

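The post stands centred in the eye (ring at px 289,378, tip at 297,340). The block is over the beaker and side forces are about zero, so I'm handing in.

```bash
python3 -c "
from rig import robot
print(robot.sign_off())"
```

```text
the job is handed in; nothing more can be done
None
```

I handed the job in with the holder still gripped at its balance point, the eye threaded on the post and the block over the beaker about 20 mm above the rim; side forces read about zero, and the judge's result was not shown.

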